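# Feed the wax-cake tray through the drop gate of its chute

## Robot

A 6-joint arm with a two-finger parallel gripper is mounted at the origin on the work surface; the furniture and walls round the work are solid. World frame = base frame: x ahead of the robot, y to its left, z up, the work surface at z = 0. Lengths are in m, angles in rad, forces in N, time in s.
With the tool pointing down it reaches from about 0.35 to 0.775 m from the base axis. Payload 5.5 kg.
Tool frame: the origin (TCP) lies midway between the tips of the shut fingers; the grasp point (between the pads) lies 19 mm behind it; z points along the fingers, y is the direction in which the jaws open and shut (so a half turn about z gives the same grasp; the last joint's range is limited). The gripper opens to 85 mm and grips with 20 to 120 N. Pads are 22 mm wide; open, the fingers measure 114 mm over their backs; the gripper's body (76 mm by 85 mm) begins 54 mm behind the grasp point. The pads swing forward as they close: fully open they stand 13 mm farther back than shut.
Start: joints at [1.134, 0.313, 0.046, 1.304, 0, 1.431], TCP at [0.168, 0.55, 0.209] pointing down, gripper open.
Joint ranges: [-2.76, 2.76], [-0.86, 1.69], [-1.03, 1.26], [-2.2, 2.34], [-1.47, 1.5], [-3.14, 3.14]. Speed limits (rad/s): [2.57, 2.57, 3.14, 3.14, 3.14, 3.14].

## Interface

Orientations are given as a unit quaternion [w, x, y, z].
In Python, from workcell import env gives the robot as it stands.
- The arm moves only by the shell command python3 -m pendant 'ROWS' [FORCE]. ROWS is JSON, a list of rows, each a list of 3 entries, a list of its own where there are three numbers: the shift along the tool's x, y, z each as a share of 20 mm, from -1 to 1, then the turn about the tool's z as a share of 6 degrees, from -1 to 1, then the closure, from -1 (fully open) to 1 (shut). In form: [[[tx, ty, tz], turn, claw], ...]. A call has 1 to 12 rows; each row shifts and turns the commanded pose from where the row before left it, along the tool's axes as they then stand; what a row does not reach is not made up. A row lasts 1/8 s, in which the tool goes at most 62.5 mm and 10.7 degrees, less where a joint would pass 70% of its speed; a pose out of reach is approached as far as the arm can. A call with a number of a shift or a turn outside -1 to 1 is refused whole. A call with a gripper value outside its range is refused whole. The fingers move at their own pace and stop on an object; FORCE is the grip in N (left out, the last holds). Time passes only in rows, so rows that do not move let the fingers close. It gives the time, the measured TCP pose, the force and the opening at its end, in the units of the state.
- env.get_state(): the state, without advancing time (a new reading comes with each control period).
- env.read_camera(name): name is "scene" or "side" or "wrist"; returns a dict with "color" (420x560x3 uint8, blue, green, red), "mtx" (3x3 intrinsics, pixels), "k1" (the pictures are not rectified: a ray, as slopes to the right and down, at radius r is drawn at 1 + k1 r^2 times it, then the intrinsics apply), "view" (4x4, takes a point from world to camera coordinates). Camera axes: x right, y down, z forward; pixel columns grow to the right and rows downward; lengths in m; the calibration is good to about 2 mm. A picture is of the moment at which its call begins. There is no depth.
- env.hand_in(): hands the job in, once; it reports no verdict.
Trained networks look in the newest picture that a camera, given by its name, has taken for a name from the list of things; names that differ only in an ending like _2 or _b are one class to them, and where a whole thing is asked for, a point or a joint stands for the part that bears it (a point fixed in the world has none). Each returns a list of dicts, best first, with "p" (0 to 1); they miss things now and then, are a little off and sometimes report something else, mostly with a low value. They report only what shows in the picture. A call takes as long as a camera call.
- env.boxes_of(camera, thing): "location" ([column, row] in pixels, amid what is visible of it).
- env.cut_out(camera, thing): "region" (420x560 bool, what is visible of it) and "location" ([column, row] in pixels, amid what is visible of it).
The state is a dict: "clock": time; "joint_pos": joint angles; "qvel": joint speeds; "tau": joint torques, N m; "tcp_pos": TCP position; "orientation": TCP orientation; "wrist_force": force on the tool from outside, world axes, zero at the start; "ft_torque": the same for the moment, N m; "finger_gap": finger opening in m.
Only numpy, scipy, OpenCV 4.12 (cv2) and the standard library are available. Lean on these libraries where they do the work, as an engineer would, in place of code of your own. Each camera call takes 0.05 s, during which the arm holds its last target.

## Task

Put the small wooden tray of wax cakes away in the end bay of its chute: with one fingertip press the long metal paddle beside the chute down to hold the drop gate up, well clear of the tray, and meanwhile with the other fingertip push the tray by its upright rear plate until the tray body is completely past the gate; then let go so that the gate drops shut behind it and move away. Only push and press: do not grasp or lift the tray, do not let the gate come down on the tray while it is passing under, and leave the two tins beside the chute alone.

Things in the scene. Friction and masses are not known exactly. Their poses are not given: they have to be found in the camera images.
- chute: Plywood chute fixed to the bench. Origin on the bench top below the gate's hinge shaft, in the plane of the gate; +x = push direction into the end bay, +y = toward the paddle. Lane 68 mm wide, y = -74 to -6 mm; floor 6 mm, walls 34 mm over the bench (paddle-side wall y = -6 to +2, outer wall y = -80 to -74). Bearing blocks 49 mm high on the paddle-side wall at x = -175, -22, +22 mm.
- lane_entry (a point): Middle of the lane floor at its open entry end: chute x = -190, y = -40 mm, 6 mm over the bench.
- end_stop (a point): Middle of the lane floor at the inner face of the end stop, which closes the end bay: chute x = +71, y = -40 mm.
- gate (a joint): Drop gate, rad: 0 = shut (sprung shut), up to 1.3 as the blade lifts. Shaft along chute x at y = 0, 44 mm over the bench; pushing the tray against the blade cannot open it. Pressing the paddle down (2 to 4 N) opens it. It clears the tray above 0.44; 0.6 to 0.9 is good. A fingertip 20 mm over the bench with its wall-side edge at chute y = +25 mm holds it near 0.8.
- blade_edge (a point): Middle of the lower edge of the gate's metal blade: chute x = 0, y = -40 mm, 15 mm over the bench when shut, so it stops the tray body but the tray's low stem passes beneath. Blade 28 mm wide (chute y = -54 to -26 mm), 6 mm thick (x = -3 to +3 mm). Opened to 0.8 rad its highest point is about 85 mm over the bench.
- paddle_mid (a point): Middle of the top face of the flat aluminium paddle, at chute x = -110, y = +35 mm; moves with it. Plate 160 mm long (chute x = -190 to -30 mm), from y = +8 to +61 mm, level and 46 mm over the bench when shut, only the bench beneath. A fingertip can slide along it while pressing.
- tray: Loose wooden tray, about 0.2 kg, with six fixed wax cakes, on the lane floor before the gate. Origin: centre of the body's underside; axes along the chute's. Body 50 mm long (x = -25 to +25), 64 wide, 22 high. A low stem (14 wide, 5 high) runs back to an upright rear plate (x = -92 to -85, 60 wide, 36 high); these stay on the entry side. Put away: origin at chute x = +28 to +46 mm.
- tray_push (a point): Centre of the rear face of the tray's upright rear plate (tray x = -92 mm, 24 mm over the bench): push here, in the chute's +x direction.
- plum_tin: Bystander: open round light-grey metal tin of plum-coloured wax, 58 mm wide, 50 mm high, beside the outer wall. Origin at the centre of its underside.
- oxide_tin: Bystander: open round light-grey metal tin of reddish wax, 59 mm wide, 45 mm high, beside the outer wall. Origin at the centre of its underside.

How it is judged:
By the outcome, as a careful person would: the job done as asked, in the order asked, and still so for the second after the job is handed in, with the robot touching nothing.
It also fails if it takes over 35 s, if anything falls off the work surface, if the arm or the gripper's body presses on something with over 40 N, if the wrist force passes 120 N, or if a joint passes its speed limit or range.

## Working session

There is one attempt and no reset: what is moved stays moved. The work goes in short steps, Python scripts to look and compute and a shell command to move; the robot and the scene stay as the last step left them, time stands still between calls to the robot, and variables do not carry over. Pictures are saved under pics/ and viewed, and the job is handed in when it is done.

```bash
ls; mkdir -p pics
python3 - <<'E'
from workcell import env
import cv2
s=env.get_state();print(s)
for c in ["scene","side","wrist"]:
    r=env.read_camera(c);cv2.imwrite(f"pics/{c}0.png",r["color"]);print(c,r["mtx"],r["k1"],r["view"])
    for t in ["chute","tray","gate","blade_edge","paddle_mid","tray_push","plum_tin","oxide_tin"]:
        print(t,[(round(d["p"],2),[int(v) for v in d["location"]]) for d in env.boxes_of(c,t)][:3])
E
```

```text
pics
{'clock': 0.0, 'joint_pos': array([1.13439056e+00, 3.14008019e-01, 4.49768174e-02, 1.30362498e+00,
       1.11248022e-05, 1.43122334e+00]), 'qvel': array([ 0.00058544, -0.00218383,  0.00036368,  0.00011541,  0.003782  ,
        0.00010239]), 'tau': array([ 1.19615641e-03, -4.80624211e+01,  2.98533797e+01,  1.90538104e-02,
       -1.68352108e-04,  1.23603033e-05]), 'tcp_pos': array([0.16793387, 0.54934109, 0.20820371]), 'orientation': array([-2.69455732e-04,  1.47872061e-01,  9.89006061e-01, -8.90049547e-04]), 'wrist_force': array([-0.2808312 ,  0.23526487,  0.15420624]), 'ft_torque': array([-0.03869732, -0.00389707,  0.00546895]), 'finger_gap': 0.08564815127313474}
scene [[493.5580699    0.         279.08830524]
 [  0.         493.5580699  205.38359685]
 [  0.           0.           1.        ]] -0.04100120132328863 [[-0.64047889 -0.76782628 -0.01515268  0.02872521]
 [-0.49762093  0.42995497 -0.75333401  0.4212721 ]
 [ 0.58494462 -0.47495424 -0.65746351  0.4945328 ]
 [ 0.          0.          0.          1.        ]]
chute [(0.76, [254, 239])]
tray [(0.84, [273, 254]), (0.74, [2
[... 677 characters left out ...]
279, 209])]
blade_edge [(0.85, [314, 199])]
paddle_mid [(0.79, [313, 194])]
tray_push [(0.9, [275, 210]), (0.38, [220, 250])]
plum_tin [(0.68, [219, 212])]
oxide_tin [(0.75, [222, 252])]
wrist [[292.22529101   0.         277.79616406]
 [  0.         292.22529101 213.77043088]
 [  0.           0.           1.        ]] -0.03793381236550605 [[ 2.92809373e-01  9.56170838e-01  1.38310011e-05 -5.75693944e-01]
 [ 9.22147554e-01 -2.82394205e-01  2.64381169e-01 -3.43604404e-02]
 [ 2.52797470e-01 -7.74005300e-02 -9.64418269e-01  3.78059968e-01]
 [ 0.00000000e+00  0.00000000e+00  0.00000000e+00  1.00000000e+00]]
chute []
tray []
gate []
blade_edge []
paddle_mid []
tray_push []
plum_tin []
oxide_tin []
```

View pics/scene0.png

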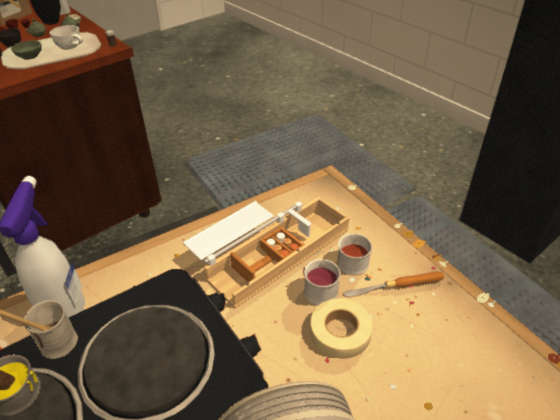

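View pics/side0.png

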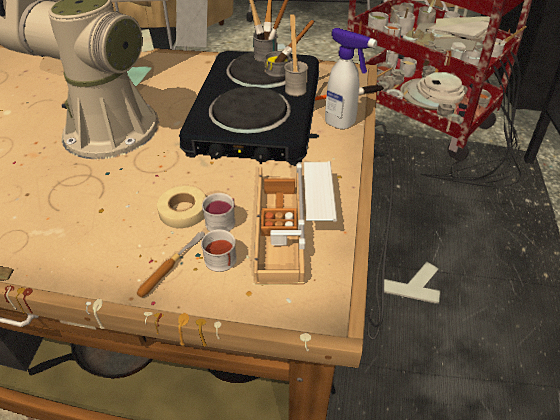

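```bash
cat > h.py <<'E'
import numpy as np, cv2
from scipy.optimize import least_squares
def proj(r,P):
    P=np.atleast_2d(P);c=P@r["view"][:3,:3].T+r["view"][:3,3]
    s=c[:,:2]/c[:,2:];rr=(s**2).sum(1,keepdims=True);s=s*(1+r["k1"]*rr)
    return s@np.diag([r["mtx"][0,0],r["mtx"][1,1]])+r["mtx"][:2,2]
def unproj(r,uv,z):
    q=lambda X:(proj(r,[X[0],X[1],z])[0]-uv)
    return least_squares(q,[0.45,0.0]).x
E
python3 - <<'E'
from workcell import env
from h import *
s=env.read_camera("side");c=s["color"]
cv2.imwrite("pics/side_z.png",cv2.resize(c[145:295,190:350],None,fx=4,fy=4,interpolation=cv2.INTER_CUBIC))
r=env.read_camera("scene");c=r["color"]
cv2.imwrite("pics/scene_z.png",cv2.resize(c[165:315,175:375],None,fx=4,fy=4,interpolation=cv2.INTER_CUBIC))
for cam,t,z in [("side","tray_push",.024),("side","plum_tin",.025),("side","oxide_tin",.022),("scene","plum_tin",.025),("scene","oxide_tin",.022),("scene","tray",.02),("side","tray",.02),("side","paddle_mid",.046),("scene","paddle_mid",.046)]:
    b=env.boxes_of(cam,t)
    if b: print(cam,t,unproj({"side":s,"scene":r}[cam],b[0]["location"],z))
E
```

```text
side tray_push [ 0.40440658 -0.2973009 ]
side plum_tin [ 0.29947778 -0.29798491]
side oxide_tin [ 0.31853624 -0.38680462]
scene plum_tin [ 0.31004377 -0.39050997]
scene oxide_tin [ 0.31254634 -0.38979075]
scene tray [ 0.40984603 -0.28722492]
side tray [ 0.40214458 -0.28420009]
side paddle_mid [ 0.4654162 -0.277399 ]
scene paddle_mid [ 0.47448204 -0.25325043]
```

View pics/side_z.png

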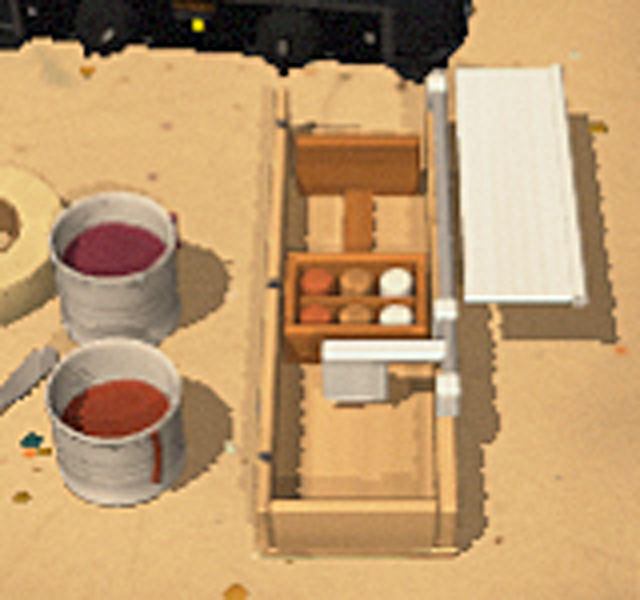

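View pics/scene_z.png

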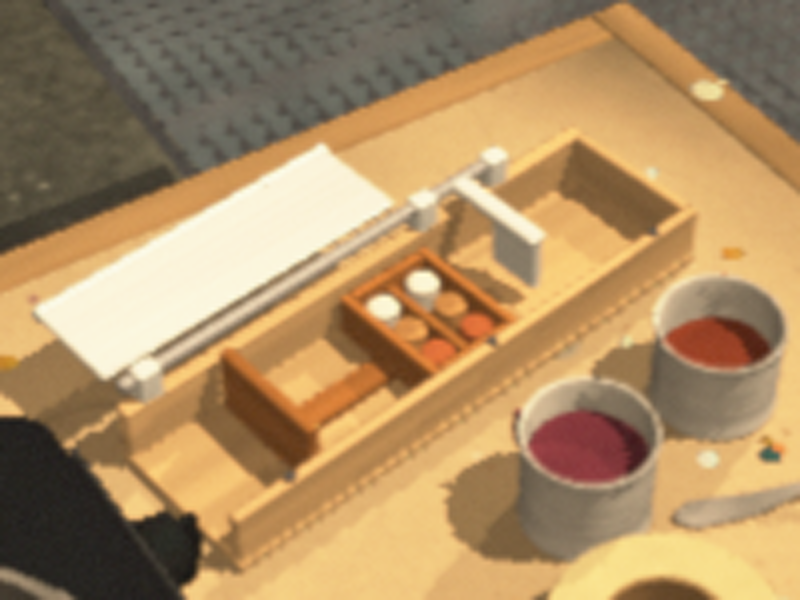

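```bash
cat > fit.py <<'E'
from workcell import env
from h import *
S=env.read_camera("side");R=env.read_camera("scene")
side=[((-190,8,46),(457,70)),((-190,61,46),(560,66)),((-30,61,46),(585,300)),((-30,8,46),(466,298)),((3,-54,15),(323,395)),((3,-26,15),(386,400)),((71,-74,34),(273,503)),((71,-6,34),(438,503))]
scene=[((-190,61,46),(35,313)),((-30,61,46),(323,147)),((-30,8,46),(392,205)),((-190,8,46),(110,380)),((-190,-80,0),(240,568)),((-190,-80,34),(236,512)),((71,-6,34),(575,135)),((-3,-54,15),(528,284))]
tside=[((-92,-30,42),(297,137)),((-92,30,42),(419,135)),((25,-32,28),(287,328)),((25,32,28),(430,325))]
tscene=[((-92,30,42),(228,352)),((-92,-30,42),(308,436)),((-25,32,28),(345,298)),((25,32,28),(427,250)),((25,-32,28),(515,315))]
ps=lambda u:np.array([190+u[0]/4-.4,145+u[1]/4-.4]); pr=lambda u:np.array([175+u[0]/4-.4,165+u[1]/4-.4])
def W(p,L):
    c,s=np.cos(p[2]),np.sin(p[2]);L=np.array(L)/1000.
    return np.c_[p[0]+c*L[:,0]-s*L[:,1],p[1]+s*L[:,0]+c*L[:,1],L[:,2]]
def res(p):
    o=[]
    for cam,l,f,d in [(S,side,ps,0),(R,scene,pr,0),(S,tside,ps,p[3]),(R,tscene,pr,p[3])]:
        L=[(a[0]+d*1000,a[1]-(40 if l in(tside,tscene) else 0),a[2]) for a,_ in l]
        o.append(proj(cam,W(p,L))-np.array([f(u) for _,u in l]))
    return np.vstack(o)
r=least_squares(lambda p:res(p).ravel(),[.45,-.35,-1.57,-.06],loss="soft_l1")
p=r.x;print("pose",p,np.degrees(p[2]));print(np.round(res(p),1))
E
python3 fit.py
```

```text
pose [ 0.45270129 -0.36325406 -1.5343114  -0.05339214] -87.9095677712455
[[-1.2 -0.9]
 [-0.2  0.2]
 [ 0.3 -0.4]
 [-0.4  0.2]
 [-0.3  2.1]
 [ 0.2  0.8]
 [-0.9 -1. ]
 [ 0.1 -1.1]
 [-0.9 -1.8]
 [-0.9 -1.7]
 [ 0.6 -2.3]
 [-1.7 -1.8]
 [ 0.8  0.4]
 [ 0.2  1. ]
 [-0.5 -0.7]
 [ 0.9  0.8]
 [-1.3 -1.2]
 [-0.4 -0.8]
 [-1.4  0.6]
 [-0.8  1.2]
 [-2.9 -0.6]
 [-0.1 -1.6]
 [-2.  -1. ]
 [-1.4 -2.3]
 [ 1.2  0. ]]
```

Run:
```python
from workcell import env
from h import *
S=env.read_camera("side");R=env.read_camera("scene")
def tri(a,b):
    f=lambda X:np.r_[proj(S,X)[0]-a,proj(R,X)[0]-b]
    q=least_squares(f,[.4,0,.1]);return q.x.round(3),q.fun.round(1)
print("jar1 rim",tri((296,66),(50,308)))
print("jar1 brush",tri((293,34),(-5,305)))
print("spray top",tri((345,32),(20,195)), tri((376,42),(30,183)))
print("hotplate front right top edge corner",[unproj(S,(u,v),z).round(3) for z in(0.03,.06) for u,v in [(303,148),(182,140),(316,57),(214,53)]])
print("scene hp corner",[unproj(R,(u,v),z).round(3) for z in(0.03,.06) for u,v in [(265,388),(182,272)]])
print("knob",tri((316,135),(218,300)))
print("jars at z.05",unproj(S,(265,55),.05),unproj(S,(296,92),.05))
for z in (.1,.2,.3): print(z,proj(S,[.3,.2,z]),proj(S,[.43,.05,z]),unproj(S,(265,2),z))
```

```text
jar1 rim (array([0.436, 0.06 , 0.129]), array([-0.2,  0.2, -0.1, -0.1]))
jar1 brush (array([0.429, 0.111, 0.184]), array([ 0.4, -0.5,  0.2,  0.2]))
spray top (array([0.538, 0.026, 0.234]), array([ 1.8, -2.4,  1.2,  1.5])) (array([0.595, 0.004, 0.214]), array([-1.7,  2.3, -1.2, -1.5]))
hotplate front right top edge corner [array([ 0.455, -0.109]), array([ 0.196, -0.089]), array([0.49 , 0.301]), array([0.209, 0.316]), array([ 0.454, -0.148]), array([ 0.207, -0.129]), array([0.487, 0.242]), array([0.22 , 0.256])]
scene hp corner [array([ 0.212, -0.116]), array([ 0.461, -0.139]), array([ 0.199, -0.106]), array([ 0.435, -0.129])]
knob (array([ 0.423, -0.142,  0.032]), array([-28.4,  21.5, -22.7, -16.3]))
jars at z.05 [0.35317626 0.26715163] [0.43744356 0.0811708 ]
0.1 [[241.60996921  48.90748148]] [[292.95460706  79.87374473]] [0.33878299 0.51583409]
0.2 [[239.69987189  10.63515161]] [[293.70725804  38.59738492]] [0.35641963 0.25685703]
0.3 [[237.75706756 -30.92509976]] [[294.54048756  -7.05704096]] [ 0.37405627 -0.00212004]
```

Run:
```python
import cv2
a=cv2.imread("pics/side0.png");cv2.imwrite("pics/side_z2.png",cv2.resize(a[0:170,170:390],None,fx=3.5,fy=3.5,interpolation=cv2.INTER_CUBIC))
```

```text
(no output)
```

View pics/side_z2.png

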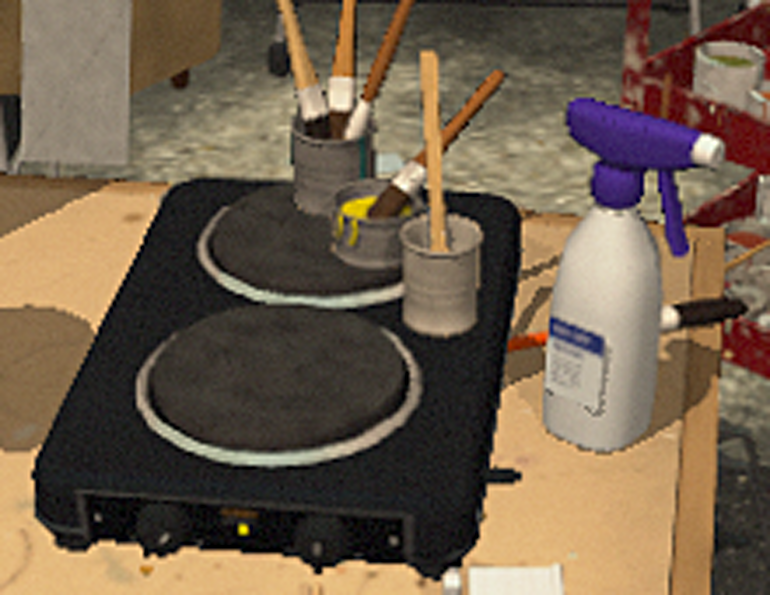

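View pics/wrist0.png

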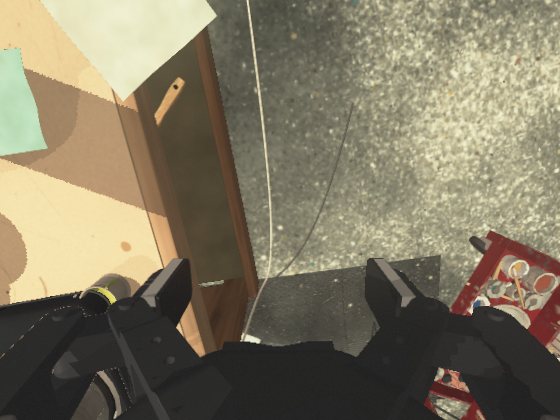

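```bash
python3 -m pendant '[[[0,0,-1],0,-0.36],[[0,0,-1],0,-0.36],[[0,0,-1],1,-0.36],[[0,0,-1],1,-0.36],[[0,0,-1],1,-0.36],[[0,0,-1],1,-0.36],[[0,0,-1],1,-0.36],[[0,0,-1],1,-0.36],[[0,0,-1],1,-0.36],[[0,0,-1],1,-0.36],[[0,0,0],1,-0.36],[[0,0,0],1,-0.36]]'; python3 -c "
from workcell import env
s=env.get_state();print(s['joint_pos'],s['orientation'],s['finger_gap'])"
```

```text
clock: 3.6
tcp_pos: [0.1683, 0.5501, 0.4094]
orientation: [-0.0, 0.624, 0.781, 0.0]
wrist_force: [0.5, 0.6, 0.4]
finger_gap: 0.058
[1.13436210e+00 3.67527934e-01 6.17744911e-01 1.82011234e+00
 6.27192189e-06 2.48184170e+00] [-1.08949915e-04  6.23912909e-01  7.81493748e-01  4.37121949e-04] 0.05798816311198998
```

```bash
python3 -m pendant '[[[0,0,0],1,-0.36],[[0,0,0],0.78,-0.36],[[-1,1,0],0,-0.36],[[-1,1,0],0,-0.36],[[-1,1,0],0,-0.36],[[-1,1,0],0,-0.36],[[-1,1,0],0,-0.36],[[-1,1,0],0,-0.36],[[-1,1,0],0,-0.36],[[-1,1,0],0,-0.36],[[-1,1,0],0,-0.36],[[-1,1,0],0,-0.36]]';  python3 -m pendant '[[[-1,0.5,0],0,-0.36],[[-1,0.5,0],0,-0.36],[[-1,0.5,0],0,-0.36],[[-1,0.5,0],0,-0.36],[[-1,0.5,0],0,-0.36],[[-1,0.5,0],0,-0.36],[[-1,0.5,0],0,-0.36],[[-1,0.5,0],0,-0.36],[[-1,0.2,0],0,-0.36],[[-1,0,0],0,-0.36],[[-1,0,0],0,-0.36],[[-1,0,0],0,-0.36]]'
```

```text
clock: 5.1
tcp_pos: [0.3767, 0.3575, 0.4092]
orientation: [-0.0, 0.693, 0.721, 0.0]
wrist_force: [-0.1, 0.3, -0.1]
finger_gap: 0.0584
clock: 6.6
tcp_pos: [0.4697, 0.1211, 0.4092]
orientation: [0.0, 0.693, 0.721, 0.0]
wrist_force: [-0.4, -0.6, -0.6]
finger_gap: 0.0579
```

```bash
python3 -m pendant '[[[-1,-0.2,0],0,-0.36],[[-1,-0.2,0],0,-0.36],[[-1,-0.2,0],0,-0.36],[[-1,-0.2,0],0,-0.36],[[-1,-0.2,0],0,-0.36],[[-1,-0.2,0],0,-0.36],[[-1,-0.2,0],0,-0.36],[[-1,-0.2,0],0,-0.36],[[-1,-0.2,0],0,-0.36],[[-1,-0.2,0],0,-0.36],[[-1,0,0.5],0,-0.36],[[-1,0,1],0,-0.36]]';  python3 -m pendant '[[[-1,0,1],0,-0.36],[[-1,0,1],0,-0.36],[[-1,0,1],0,-0.36],[[-1,0,1],0,-0.36],[[0,0,1],0,-0.36],[[0,0,1],0,-0.36],[[0,0,1],0,-0.36],[[0,0,1],0,-0.36],[[0,0,1],0,-0.36],[[0,0,0.5],0,-0.36],[[0,0,0],0,-0.36]]'
python3 - <<'E'
from workcell import env
from h import *
s=env.get_state();print(s["joint_pos"].round(3),s["tcp_pos"].round(4),s["wrist_force"])
S=env.read_camera("side");R=env.read_camera("scene")
cv2.imwrite("pics/side1.png",cv2.resize(S["color"][60:300,180:440],None,fx=3,fy=2.5*1.2,interpolation=cv2.INTER_CUBIC)[:600])
cv2.imwrite("pics/scene1.png",cv2.resize(R["color"][115:315,125:375],None,fx=3,fy=3,interpolation=cv2.INTER_CUBIC))
E
```

```text
clock: 8.1
tcp_pos: [0.4398, -0.1206, 0.3796]
orientation: [0.001, 0.693, 0.721, 0.0]
wrist_force: [-0.5, -0.1, -0.5]
finger_gap: 0.0584
clock: 9.48
tcp_pos: [0.4424, -0.1994, 0.1887]
orientation: [-0.001, 0.693, 0.721, -0.0]
wrist_force: [0.2, -1.0, 0.3]
finger_gap: 0.0578
[-0.589  0.149 -0.217  1.207  0.     0.941] [ 0.4424 -0.1994  0.1887] [ 0.17140466 -0.9609349   0.25983339]
```

View pics/side1.png

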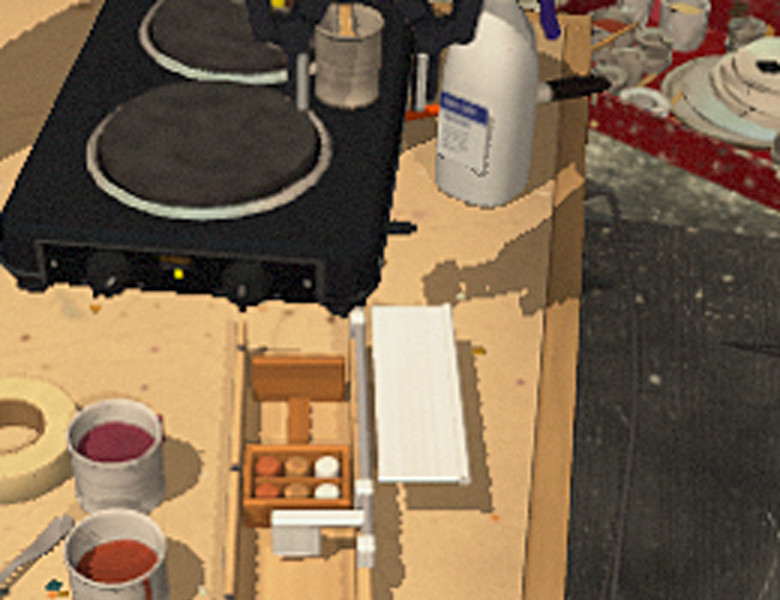

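View pics/scene1.png

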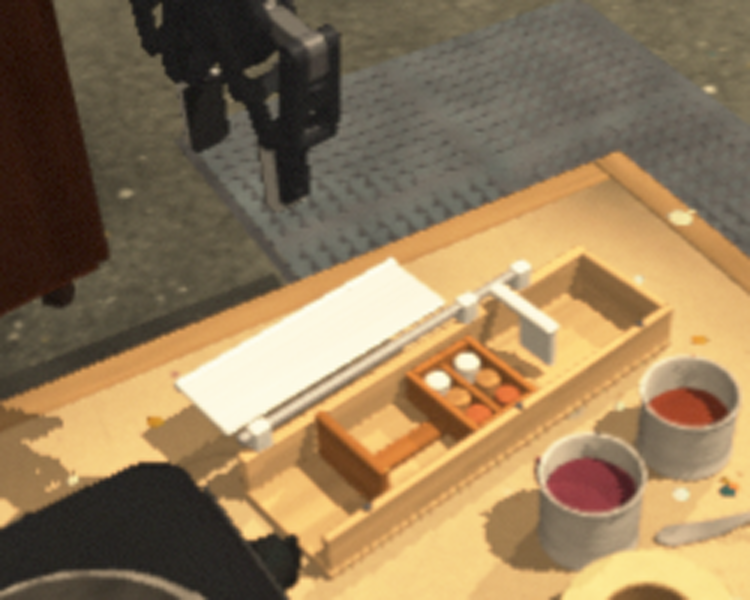

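```bash
python3 - <<'E'
from workcell import env
from h import *
S=env.read_camera("side");R=env.read_camera("scene")
a=np.radians(2.2);Y=np.array([np.cos(a),np.sin(a),0]);X=np.array([-np.sin(a),np.cos(a),0]);T=np.array([.4424,-.1994,.1887])
for dz in(0,.006,.012):
  for sg in(-1,1):
    for xx in(-.011,.011):
      for th in (.029,.0435):
        P=T+sg*th*Y+xx*X+[0,0,dz];print(dz,sg,xx,th,((proj(S,P)[0]-[180,60])*3).round(),((proj(R,P)[0]-[125,115])*3).round())
E
python3 - <<'E'
import cv2
a=cv2.imread("pics/side1.png");cv2.imwrite("pics/s1z.png",cv2.resize(a[0:140,240:490],None,fx=3,fy=3))
b=cv2.imread("pics/scene1.png");cv2.imwrite("pics/c1z.png",cv2.resize(b[0:220,120:370],None,fx=2.7,fy=2.7))
E
```

```text
0 -1 -0.011 0.029 [306. 151.] [303. 234.]
0 -1 -0.011 0.0435 [280. 151.] [321. 248.]
0 -1 0.011 0.029 [305. 130.] [266. 255.]
0 -1 0.011 0.0435 [281. 130.] [284. 269.]
0 1 -0.011 0.029 [406. 151.] [233. 181.]
0 1 -0.011 0.0435 [431. 151.] [216. 168.]
0 1 0.011 0.029 [404. 131.] [197. 199.]
0 1 0.011 0.0435 [429. 131.] [180. 186.]
0.006 -1 -0.011 0.029 [306. 142.] [302. 225.]
0.006 -1 -0.011 0.0435 [280. 142.] [320. 239.]
0.006 -1 0.011 0.029 [305. 122.] [265. 245.]
0.006 -1 0.011 0.0435 [281. 122.] [283. 259.]
0.006 1 -0.011 0.029 [407. 142.] [232. 171.]
0.006 1 -0.011 0.0435 [432. 142.] [215. 159.]
0.006 1 0.011 0.029 [405. 122.] [195. 190.]
0.006 1 0.011 0.0435 [429. 122.] [179. 177.]
0.012 -1 -0.011 0.029 [306. 133.] [301. 215.]
0.012 -1 -0.011 0.0435 [280. 133.] [319. 229.]
0.012 -1 0.011 0.029 [305. 113.] [263. 235.]
0.012 -1 0.011 0.0435 [280. 113.] [282. 250.]
0.012 1 -0.011 0.029 [407. 133.] [230. 162.]
0.012 1 -0.011 0.0435 [433. 134.] [214. 149.]
0.012 1 0.011 0.029 [405. 113.] [194. 180.]
0.012 1 0.011 0.0435 [430. 113.] [177. 167.]
```

View pics/s1z.png

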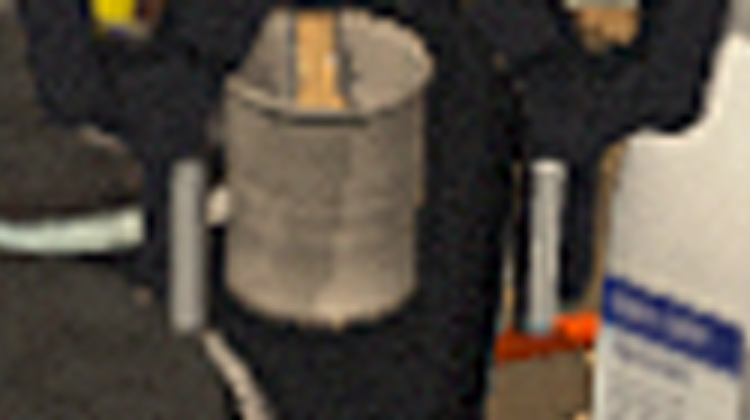

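View pics/c1z.png

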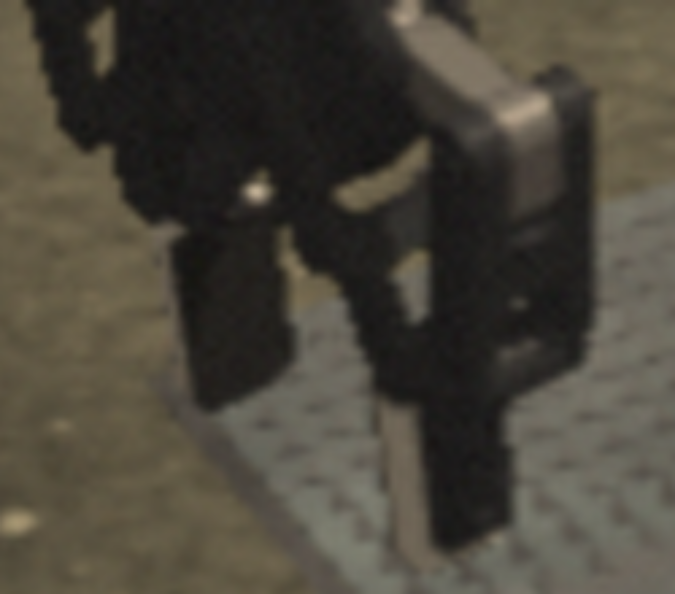

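```bash
python3 -m pendant '[[[0,0,1],0,-0.36],[[0,0,1],0,-0.36],[[0,0,1],0,-0.36],[[0,0,1],0,-0.36],[[0,0,1],0,-0.36],[[0,0,1],0,-0.36],[[0,0,0.4],0,-0.36],[[0,0,0],0,-0.36]]'
python3 - <<'E'
from workcell import env
from h import *
s=env.get_state();print(s["joint_pos"].round(3),s["tcp_pos"].round(4),s["wrist_force"].round(2))
S=env.read_camera("side");R=env.read_camera("scene")
cv2.imwrite("pics/side2.png",cv2.resize(S["color"][100:250,220:380],None,fx=4,fy=4,interpolation=cv2.INTER_CUBIC))
cv2.imwrite("pics/scene2.png",cv2.resize(R["color"][165:315,175:375],None,fx=4,fy=4,interpolation=cv2.INTER_CUBIC))
E
```

```text
clock: 10.68
tcp_pos: [0.4427, -0.1996, 0.0612]
orientation: [-0.0, 0.693, 0.721, 0.0]
wrist_force: [0.4, 0.1, 0.5]
finger_gap: 0.0581
[-0.589  0.243 -0.432  0.896  0.     0.941] [ 0.4427 -0.1996  0.0612] [0.44 0.09 0.5 ]
```

View pics/side2.png

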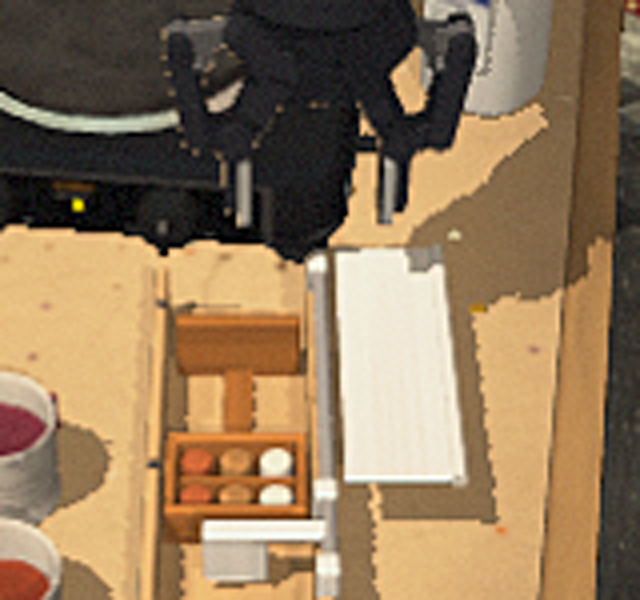

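View pics/scene2.png

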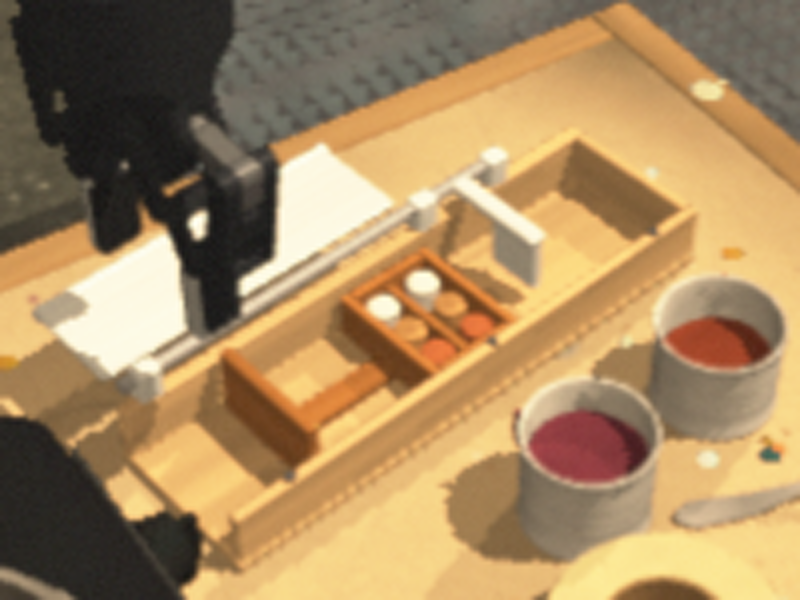

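Run:
```python
from workcell import env
from h import *
S=env.read_camera("side");R=env.read_camera("scene")
def tri(a,b):
    f=lambda X:np.r_[proj(S,X)[0]-a,proj(R,X)[0]-b]
    q=least_squares(f,[.4,-.2,.1]);return q.x.round(4),q.fun.round(1)
g=lambda u,v:(220+u/4-.4,100+v/4-.4)
k=lambda u,v:(175+u/4-.4,165+v/4-.4)
print("lane finger pad mid",tri(g(244,225),k(198,335)), "inner", tri(g(252,225),k(190,330)))
print("paddle finger",tri(g(387,222),k(97,250)),tri(g(387,222),k(120,245)))
```

```text
lane finger pad mid (array([ 0.4137, -0.1987,  0.0809]), array([ 1.3, -1. ,  1.1,  0.8])) inner (array([ 0.4178, -0.1979,  0.0808]), array([ 1.5, -1.1,  1.3,  0.9]))
paddle finger (array([ 0.4808, -0.1946,  0.0813]), array([ 1.1, -0.9,  1. ,  0.8])) (array([ 0.4778, -0.2018,  0.0841]), array([-0.4,  0.3, -0.3, -0.2]))
```

```bash
python3 -m pendant '[[[0,-0.1,0.6],0,-0.36],[[0,0,0.6],0,-0.36]]'; python3 -m pendant '[[[0,0,0.4],0,-0.36],[[0,0,0],0,-0.36]]';python3 -m pendant '[[[0,0,0.4],0,-0.36],[[0,0,0],0,-0.36]]'
python3 - <<'E'
from workcell import env
from h import *
S=env.read_camera("side");R=env.read_camera("scene")
cv2.imwrite("pics/side3.png",cv2.resize(S["color"][100:250,220:380],None,fx=4,fy=4,interpolation=cv2.INTER_CUBIC))
cv2.imwrite("pics/scene3.png",cv2.resize(R["color"][165:315,175:375],None,fx=4,fy=4,interpolation=cv2.INTER_CUBIC))
E
```

```text
clock: 11.12
tcp_pos: [0.4405, -0.1997, 0.0364]
orientation: [0.0, 0.693, 0.721, 0.0]
wrist_force: [-0.5, -0.6, 0.2]
finger_gap: 0.0582
clock: 11.38
tcp_pos: [0.4399, -0.1992, 0.028]
orientation: [-0.001, 0.693, 0.721, -0.0]
wrist_force: [0.5, -0.4, 0.3]
finger_gap: 0.0581
clock: 11.62
tcp_pos: [0.4404, -0.1995, 0.0205]
orientation: [-0.0, 0.693, 0.721, -0.0]
wrist_force: [-0.4, -0.3, -0.1]
finger_gap: 0.0581
```

View pics/side3.png

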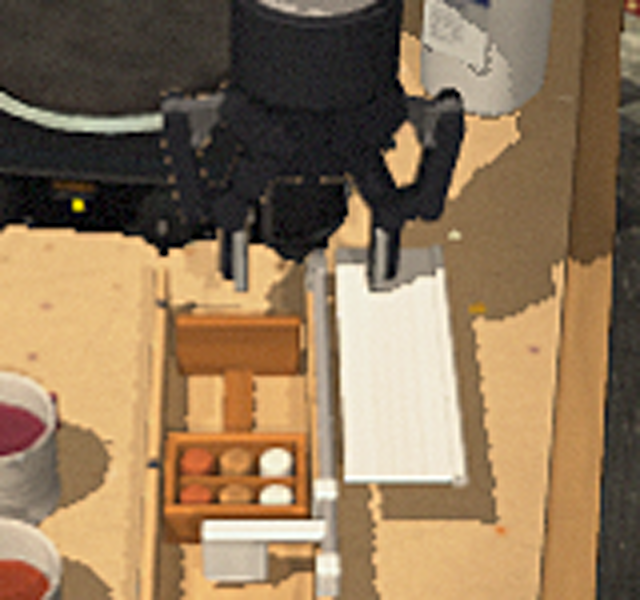

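View pics/scene3.png

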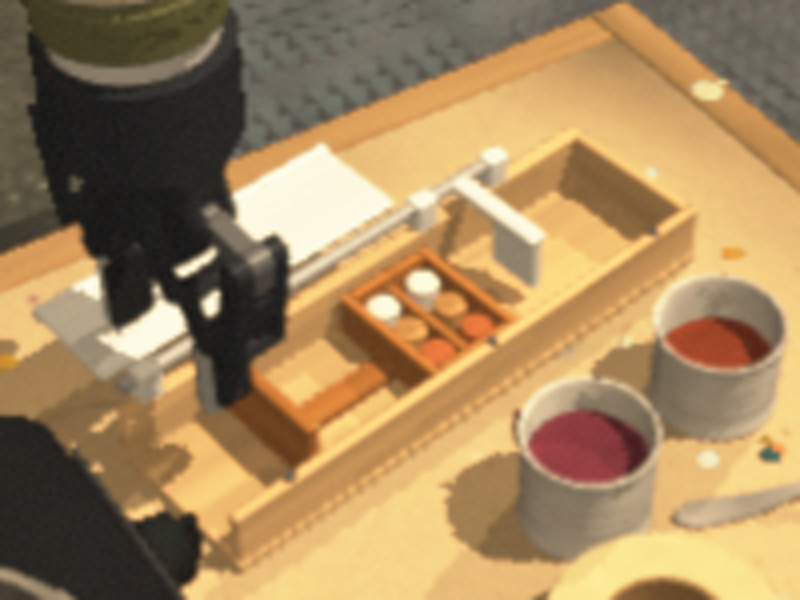

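```bash
python3 -m pendant '[[[0,0,0.3],0,-0.36],[[0,0,0],0,-0.36]]'; python3 -m pendant '[[[0,0,0.3],0,-0.36],[[0,0,0],0,-0.36]]';python3 -m pendant '[[[0,0,0.3],0,-0.36],[[0,0,0],0,-0.36]]'
python3 - <<'E'
from workcell import env
from h import *
S=env.read_camera("side");R=env.read_camera("scene")
cv2.imwrite("pics/side4.png",cv2.resize(S["color"][100:250,220:380],None,fx=4,fy=4,interpolation=cv2.INTER_CUBIC))
cv2.imwrite("pics/scene4.png",cv2.resize(R["color"][165:315,175:375],None,fx=4,fy=4,interpolation=cv2.INTER_CUBIC))
E
```

```text
clock: 11.98
tcp_pos: [0.4413, -0.2001, 0.0152]
orientation: [0.001, 0.693, 0.721, 0.0]
wrist_force: [1.5, -0.5, 2.5]
finger_gap: 0.0579
clock: 12.22
tcp_pos: [0.4408, -0.2, 0.0088]
orientation: [0.0, 0.693, 0.721, -0.0]
wrist_force: [0.7, -1.3, 2.7]
finger_gap: 0.0577
clock: 12.48
tcp_pos: [0.4409, -0.1998, 0.0028]
orientation: [0.0, 0.693, 0.721, 0.0]
wrist_force: [1.4, -0.2, 2.9]
finger_gap: 0.0582
```

View pics/side4.png

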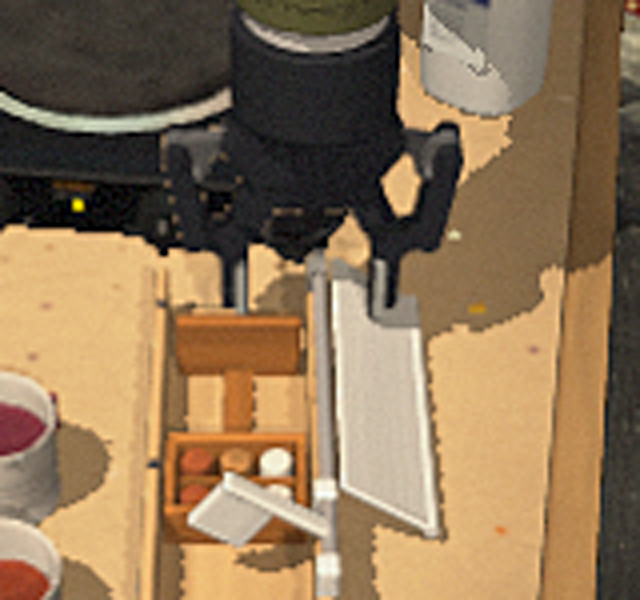

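View pics/scene4.png

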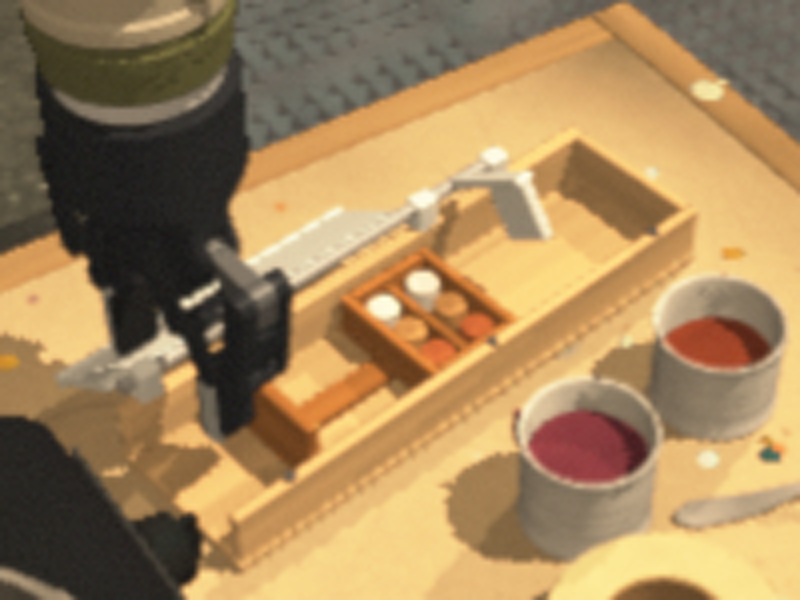

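```bash
python3 -m pendant '[[[0,0,0.25],0,-0.36],[[0,0,0.2],0,-0.36],[[0,0,0],0,-0.36]]'
cat > ang.py <<'E'
from workcell import env
from h import *
import sys
S=env.read_camera("side");R=env.read_camera("scene");n=sys.argv[1]
cv2.imwrite(f"pics/side{n}.png",cv2.resize(S["color"][100:300,220:380],None,fx=3,fy=3,interpolation=cv2.INTER_CUBIC))
cv2.imwrite(f"pics/scene{n}.png",cv2.resize(R["color"][165:315,175:375],None,fx=4,fy=4,interpolation=cv2.INTER_CUBIC))
p=[.4527,-.36325,-1.5343]
c,s=np.cos(p[2]),np.sin(p[2])
def W(x,y,z): return [p[0]+c*x-s*y,p[1]+s*x+c*y,z]
# paddle outer corner (-30,61) and blade outer-lower corner for gate angles
for a in (.5,.6,.7,.8,.9,1.):
    ca,sa=np.cos(a),np.sin(a)
    def G(x,y,z): # rotate about x axis at z=.044, blade (y<0) lifts
        y2=y*ca+(z-.044)*sa; z2=.044-y*sa+(z-.044)*ca; return W(x,y2,z2)
    o=[]
    for q in [(-.03,.061,.046),(.003,-.054,.015)]:
        P=G(*q);o+=[((proj(S,P)[0]-[220,100])*3).round().tolist(),((proj(R,P)[0]-[175,165])*4).round().tolist()]
    print(a,"paddle corner S,R",o[:2],"blade low corner S,R",o[2:])
print(env.get_state()["tcp_pos"].round(4),env.get_state()["wrist_force"].round(1))
E
python3 ang.py 5
```

```text
clock: 12.95
tcp_pos: [0.4406, -0.1995, -0.0064]
orientation: [-0.0, 0.693, 0.721, 0.0]
wrist_force: [1.2, 0.2, 2.2]
finger_gap: 0.058
0.5 paddle corner S,R [[334.0, 392.0], [329.0, 192.0]] blade low corner S,R [[136.0, 402.0], [553.0, 240.0]]
0.6 paddle corner S,R [[328.0, 398.0], [334.0, 204.0]] blade low corner S,R [[137.0, 394.0], [553.0, 229.0]]
0.7 paddle corner S,R [[322.0, 404.0], [339.0, 215.0]] blade low corner S,R [[138.0, 387.0], [552.0, 218.0]]
0.8 paddle corner S,R [[314.0, 409.0], [345.0, 226.0]] blade low corner S,R [[141.0, 380.0], [550.0, 206.0]]
0.9 paddle corner S,R [[307.0, 414.0], [351.0, 237.0]] blade low corner S,R [[145.0, 373.0], [547.0, 194.0]]
1.0 paddle corner S,R [[298.0, 418.0], [358.0, 248.0]] blade low corner S,R [[149.0, 366.0], [542.0, 182.0]]
[ 0.4409 -0.1995 -0.0061] [2.1 0.1 1.5]
```

View pics/side5.png

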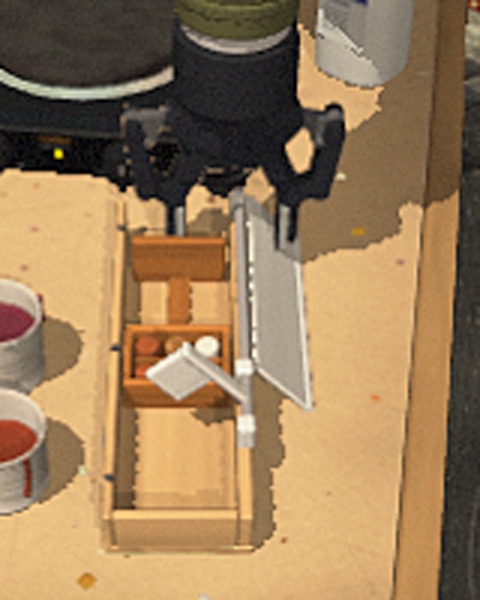

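View pics/scene5.png

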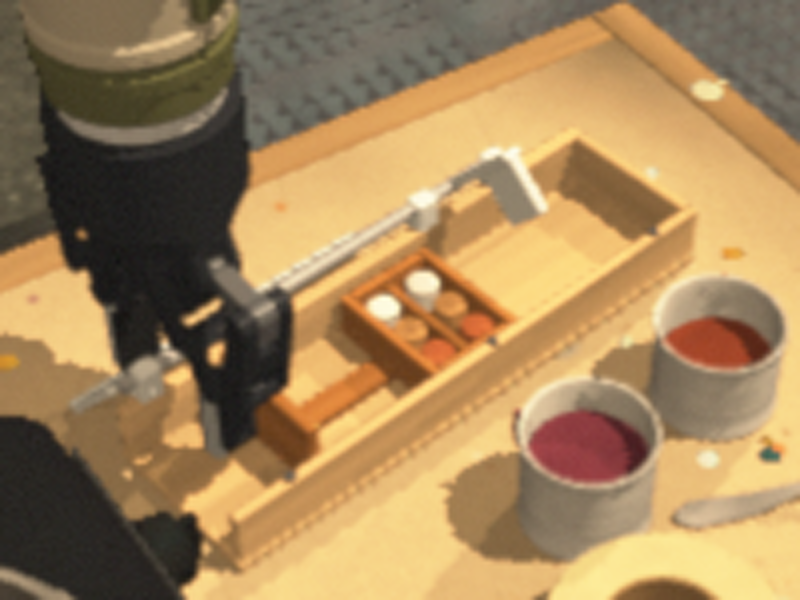

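```bash
python3 -m pendant '[[[-0.2,0,0],0,-0.36],[[-0.3,0,0],0,-0.36],[[-0.3,0,0],0,-0.36],[[-0.4,0,0],0,-0.36],[[-0.4,0,0],0,-0.36],[[-0.3,0,0],0,-0.36],[[-0.1,0,0],0,-0.36],[[0,0,0],0,-0.36]]'
python3 ang.py 6 | tail -1
```

```text
clock: 14.05
tcp_pos: [0.4425, -0.2402, -0.0058]
orientation: [0.0, 0.693, 0.721, -0.0]
wrist_force: [2.2, 1.6, 1.8]
finger_gap: 0.0583
[ 0.4426 -0.2402 -0.0057] [2.4 1.  1.5]
```

View pics/side6.png

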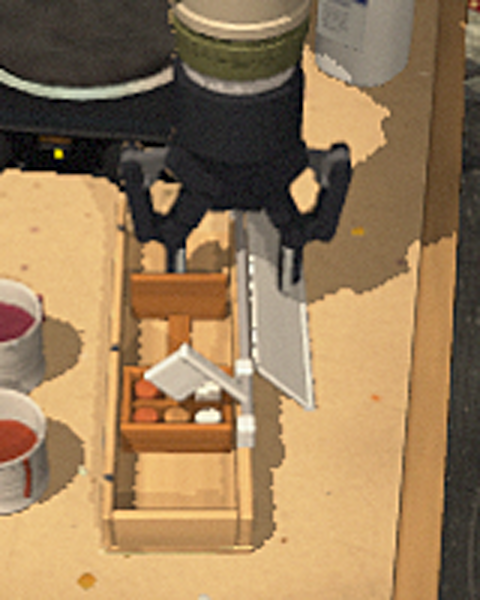

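View pics/scene6.png

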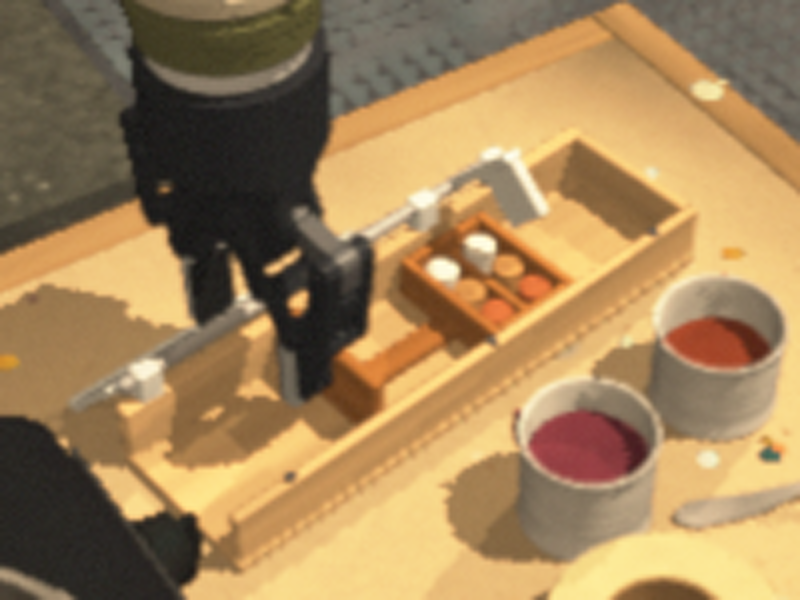

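```bash
cat > tx.py <<'E'
from workcell import env
from h import *
S=env.read_camera("side");R=env.read_camera("scene")
p=[.4527,-.36325,-1.5343];c,s=np.cos(p[2]),np.sin(p[2])
def solve(obs):
    def f(d):
        o=[]
        for cam,(x,y,z),(u,v) in obs:
            X=x/1000+d[0];Y=(y-40)/1000
            P=[p[0]+c*X-s*Y,p[1]+s*X+c*Y,z/1000]
            uv=np.array([220+u/3-.4,100+v/3-.4]) if cam is S else np.array([175+u/4-.4,165+v/4-.4])
            o.append((proj(cam,P)[0]-uv))
        return np.array(o)
    return [least_squares(lambda d:f(d).ravel(),[0.]).x.round(4)]+[np.round(f(least_squares(lambda d:f(d).ravel(),[0.]).x),1).tolist()]
E
python3 - <<'E'
from tx import *
print("side",solve([(S,(-92,-30,42),(130,275)),(S,(-92,30,42),(226,273)),(S,(25,-32,28),(124,428)),(S,(25,32,28),(236,427))]))
print("scene",solve([(R,(25,32,28),(485,213)),(R,(25,-32,28),(572,282)),(R,(-25,32,28),(402,263))]))
E
```

```text
side [array([-0.0171]), [[-0.9, -0.9], [-0.6, -0.3], [-1.5, 0.3], [-1.4, 0.6]]]
scene [array([-0.0189]), [[-2.1, -1.7], [0.9, -1.2], [-1.6, -1.5]]]
```

```bash
python3 -m pendant '[[[-0.3,0,0],0,-0.36],[[-0.4,0,0],0,-0.36],[[-0.4,0,0],0,-0.36],[[-0.4,0,0],0,-0.36],[[-0.4,0,0],0,-0.36],[[-0.4,0,0],0,-0.36],[[-0.3,0,0],0,-0.36],[[-0.1,0,0],0,-0.36],[[0,0,0],0,-0.36]]'
python3 ang.py 7 | tail -1
```

```text
clock: 15.38
tcp_pos: [0.4446, -0.2942, -0.0059]
orientation: [0.0, 0.693, 0.721, -0.0]
wrist_force: [2.1, 1.0, 2.4]
finger_gap: 0.058
[ 0.4447 -0.2942 -0.0058] [1.3 0.1 2.3]
```

View pics/side7.png

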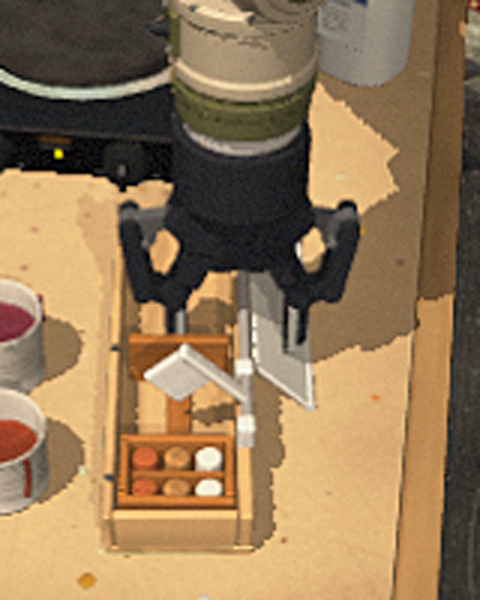

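View pics/scene7.png

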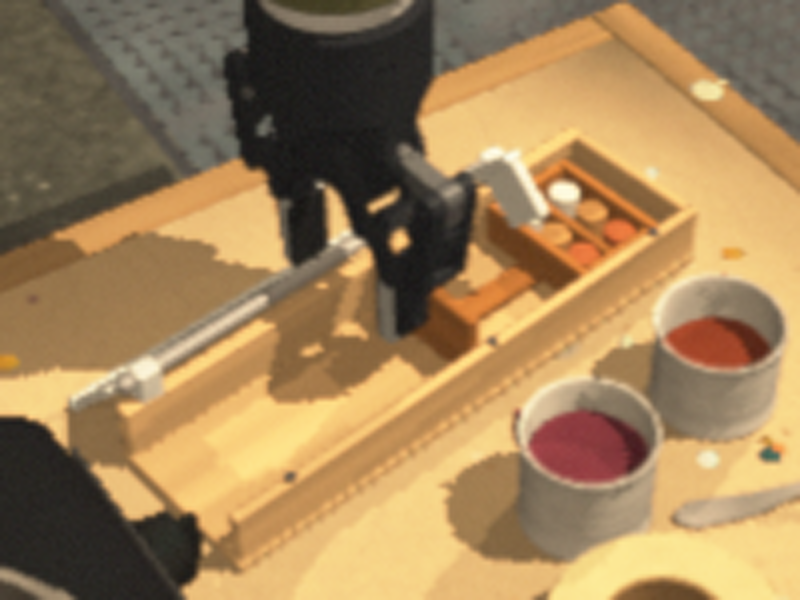

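Run:
```python
from tx import *
print("side",solve([(S,(-92,-30,42),(129,337)),(S,(-92,30,42),(228,335)),(S,(-25,-32,28),(121,436)),(S,(-25,32,28),(236,434))]))
print("scene",solve([(R,(25,32,28),(568,162)),(R,(25,-32,28),(660,226)),(R,(-25,-32,28),(582,277))]))
```

```text
side [array([0.0382]), [[-1.3, -0.6], [-0.6, 0.0], [-0.6, -0.0], [-1.3, 0.5]]]
scene [array([0.0349]), [[-2.2, -2.0], [-0.4, -1.2], [-0.1, -0.9]]]
```

```bash
python3 -m pendant '[[[0.3,0,0],0,-0.36],[[0.3,0,0],0,-0.36],[[0,0,-0.3],0,-0.36],[[0,0,-0.3],0,-0.36],[[0,0,-0.3],0,-0.36],[[0,0,-0.4],0,-0.36],[[0,0,-0.5],0,-0.36],[[0,0,-1],0,-0.36],[[0,0,-1],0,-0.36],[[0,0,-1],0,-0.36],[[0,0,-1],0,-0.36],[[0,0,-1],0,-0.36]]'
python3 -m pendant '[[[0,0,-1],0,-0.36],[[0,0,-1],0,-0.36],[[0,0,-1],0,-0.36],[[0,0,-1],0,-0.36],[[0,0,-1],0,-0.36],[[0,0,0],0,-0.36],[[0,0,0],0,-0.36]]'
python3 ang.py 8 | tail -1
```

```text
clock: 17.08
tcp_pos: [0.4431, -0.2813, 0.1308]
orientation: [-0.001, 0.693, 0.721, -0.0]
wrist_force: [-0.2, 0.5, -0.2]
finger_gap: 0.0581
clock: 17.95
tcp_pos: [0.4434, -0.2814, 0.2293]
orientation: [-0.001, 0.693, 0.721, -0.0]
wrist_force: [-0.5, 0.1, -0.3]
finger_gap: 0.058
[ 0.4433 -0.2812  0.229 ] [ 0.  -0.1 -0.5]
```

View pics/side8.png

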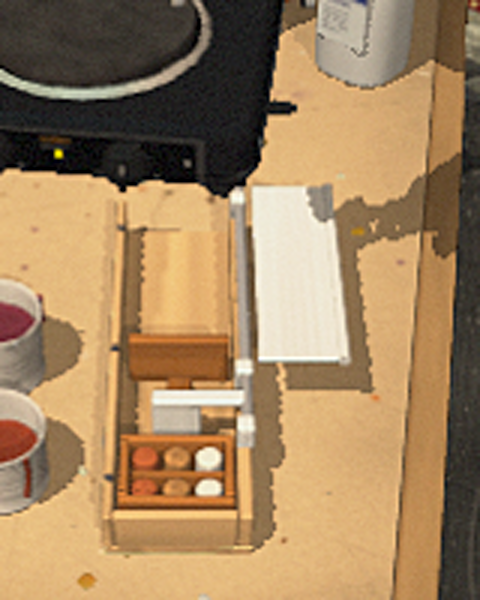

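View pics/scene8.png

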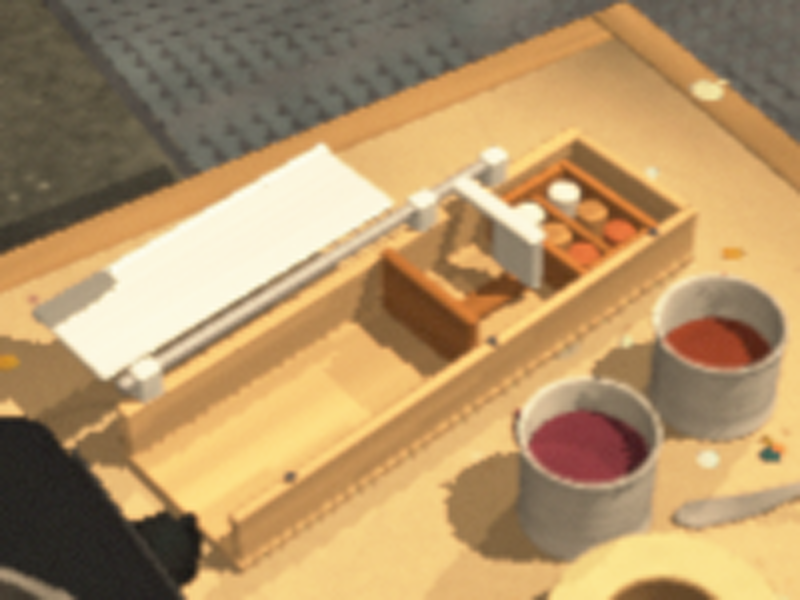

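The gate is shut: the blade is at about (180,415) in the side crop, with the paddle level at the same pixels as at the start. The tray body is beyond the blade, the tins haven't moved, and the arm is clear.

```bash
python3 -c "
from workcell import env
print(env.hand_in())"
```

```text
the job is handed in; nothing more can be done
None
```

The tray is put away in the end bay with the gate shut behind it, and I handed the job in at about 18 s of the 35 s allowed.

**What I did:** One fingertip pressed the paddle and held the gate at about 0.8 rad. The other fingertip pushed the tray by its rear plate, in two pushes totalling about 95 mm. I backed off 12 mm with the paddle still pressed, then lifted clear so the gate dropped.

**Last checks:**
- **Tray:** its origin measured at chute x = +38 mm from the side camera and +35 mm from the scene camera. Both are within the +28 to +46 mm asked for.
- **Gate and paddle:** in the last pictures the blade is down behind the tray body. The paddle is level and looks as it did at the start.
- **Tins:** both are where they were at the start.
- **Arm:** it is about 0.23 m up and touching nothing. Wrist force read about 0.5 N after release. No reading went above about 3 N while pressing and pushing.

**Disagreements:**
- The fingertips turned out to be about 27 mm above the TCP at the 58 mm opening, more than the 13 mm stated. I therefore set the pressing depth from paddle contact and the pictures.
- The two cameras and the arm's own readings differed by about 2 to 4 mm sideways.

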